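Change the sample can in the seed shaker and latch its clamp arm

ROBOT

A 6-joint arm with a two-finger parallel gripper is mounted at the origin on the work surface. World frame = base frame: x ahead of the robot, y to its left, z up, the work surface at z = 0. Lengths are in m, angles in rad, forces in N, time in s.
With the tool pointing down it reaches from about 0.35 to 0.975 m from the base axis. Payload 4.9 kg.
Tool frame: the origin (TCP) lies midway between the tips of the shut fingers; the grasp point (between the pads) lies 19 mm behind it; z points along the fingers, y is the line along which they close (so a half turn about z gives the same grasp; the last joint's range is limited). The gripper opens to 85 mm and grips with 20 to 120 N. Pads are 22 mm wide; open, the fingers measure 114 mm over their backs; the gripper's body (76 mm by 85 mm) begins 54 mm behind the grasp point. The pads swing forward as they close: fully open they stand 13 mm farther back than shut.
Start: joints at [-0.119, 0.053, 1.613, -0, 1.476, -0.119], TCP at [0.625, 0, 0.231] pointing down, gripper open.
Joint ranges: [-3.01, 3.01], [-1.01, 2.22], [0.06, 2.58], [-1.02, 4.17], [0.09, 2.62], [-3.14, 3.14]. Speed limits (rad/s): [2.57, 2.57, 3.14, 3.14, 3.14, 3.14].

INTERFACE

Orientations are given as a unit quaternion [w, x, y, z].
In Python, from plant import state, grab_frame, camera_info, job_done, spot_in, masks_of, pinpoint gives the robot as it stands.
- The arm moves only by the shell command python3 -m handwheel 'ROWS' [OPENING]. ROWS is JSON, a list that holds one entry, the list of rows, each a list of 6 numbers: the shift along the world's x, y, z in m, then the turn, a rotation vector about the world's x, y, z in degrees. In form: [[[tx, ty, tz, ax, ay, az], ...]]. A call has 1 to 20 rows; each row shifts and turns the commanded pose from where the row before left it; what a row does not reach is not made up. A row lasts 1/12 s, in which the tool goes at most 41.7 mm and 7.16 degrees, less where a joint would pass 70% of its speed; a pose out of reach is approached as far as the arm can. A call is refused whole if a number of a shift passes 0.0417 or a number of a turn 7.16, either way. A call with a gripper value outside its range is refused whole. OPENING is the opening, from 0 (shut) to 1 (fully open), set as the call begins (- or left out, the last holds). The fingers move at their own pace and stop on an object; the grip force is fixed at half the most. Time passes only in rows, so rows that do not move let the fingers close. It gives the time, the measured TCP pose, the force, the opening and the grip force at its end, in the units of the state.
- state(): the state, without advancing time (a new reading comes with each control period).
- grab_frame(name): name is "scene" or "side" or "wrist"; returns (picture, depth): 384x512x3 uint8, blue, green, red; 384x512 float32, m along the optical axis (not along the pixel's ray), 0 where there is no reading.
- camera_info(name): a dict with "fx", "fy", "cx", "cy" (pixels), "T" (4x4, takes a point from camera to world coordinates). Camera axes: x right, y up, looking along -z (the intrinsics and any distortion apply to the point x, -y, -z); pixel columns grow to the right and rows downward; lengths in m; the calibration is good to about 2 mm. A picture is of the moment at which its call begins: read the wrist's pose just before it. camera_info takes no time and is no camera call; for the wrist camera it gives the pose at the moment of the call.
- job_done(): hands the job in; it is judged then, once.
Trained networks look in the newest picture that a camera, given by its name, has taken for a name from the list of things; names that differ only in an ending like _2 or _b are one class to them, and where a whole thing is asked for, a point or a joint stands for the part that bears it (a point fixed in the world has none). Each returns a list of dicts, best first, with "conf" (0 to 1); they miss things now and then, are a little off and sometimes report something else, mostly with a low value. They report only what shows in the picture. A call takes as long as a camera call. They do not tell look-alikes from the thing itself.
- spot_in(camera, thing): "box" ([left, top, width, height] in pixels, round what is visible of it).
- masks_of(camera, thing): "region" (384x512 bool, what is visible of it) and "box" ([left, top, width, height] in pixels, round what is visible of it).
- pinpoint(camera, thing): "position" ([column, row] in pixels: a listed point, or the origin of a listed thing).
The state is a dict: "time": time; "joint_pos": joint angles; "joint_vel": joint speeds; "joint_efforts": joint torques, N m; "tool_pos": TCP position; "tool_rot": TCP orientation; "contact_force": force on the tool from outside, world axes, zero at the start; "ft_torque": the same for the moment, N m; "gripper_width": opening from 0.0 (shut) to 1.0 (fully open); "grasp_force": force on a finger pad.
Only numpy, scipy, OpenCV 4.12 (cv2) and the standard library are available. Lean on these libraries where they do the work, as an engineer would, in place of code of your own. Each camera call takes 0.05 s, during which the arm holds its last target. There are 200 camera calls.

TASK

Change the sample in the bench shaker: lift out the ribbed round can that stands under the raised clamp arm and stand it on the white panel of the light table, wholly on the panel; then take the matching can from the bench mat, stand it wholly on the shaker's rubber disc, and press the sprung clamp arm down by its crossbar until the catch holds it on the can. Keep both cans upright, set them down gently, and leave everything else where it is.

Things in the scene. Friction and masses are not known exactly. Their poses are not given: they have to be found in the camera images.
- can_old_mid (a point): Round aluminium sample can, 60 mm in diameter, 50 mm tall, flat top, three thin dark ribs round it, about 0.15 to 0.3 kg. This is the finished sample, standing on the shaker's rubber disc under the raised clamp arm at the start. The point is its centre, half-way up; z is its upright axis.
- can_new_mid (a point): The next sample: a can exactly like the one in the shaker (60 mm in diameter, 50 mm tall, three thin dark ribs), standing on the grey bench mat among three other containers, whose centres stand about 100 mm from its own along the mat's sides and about 145 mm along the mat's diagonal. The point is its centre, half-way up; z is its upright axis.
- shaker: Bench shaker, fixed: white plinth 260 (x) by 130 (y) by 30 mm high; origin under the rubber disc's middle, at bench height; x points from the handle side (towards the robot) back to the hinge; plinth x -70 to +190 mm. Two grey cheeks (up to 126 mm high, x 133 to 167 mm, y within 24 mm) carry the hinge. A sprung steel catch 12 mm thick, up to 145 mm high, stands at x 60 to 95 mm, y +26 to +38 mm.
- disc (a point): Centre of the top face of the black rubber disc on the shaker on which the can stands: 84 mm in diameter, top 33 mm above the bench.
- lever_hinge (a point): Middle of the clamp arm's hinge axis, which runs along the shaker's y axis, 150 mm behind the disc's centre and 110 mm above the bench.
- handle (a point): Middle of the round steel crossbar (handle) at the free end of the clamp arm: 16 mm in diameter, 120 mm long along the shaker's y axis, 240 mm from the hinge. The arm, a bar 16 mm wide, meets it at its middle: 50 mm is free on either side. Raised, it is about 343 mm above the bench and 92 mm behind the disc's centre; level, 110 mm above the bench and 90 mm in front of the disc's centre.
- lever (a joint): Angle of the clamp arm: 0 raised (76 degrees above level, where its spring holds it), growing as it is pressed down; 1.326 rad is level, 1.38 rad its bottom stop. At about 1.3 rad the catch snaps over a pin on the arm; let go, the arm stays at about 1.32 rad; press to about 1.36 to be sure. Not caught, it springs up again. Pressing takes about 3 N at the crossbar at first, up to 12 N at the end.
- clamp_pad: Round rubber pad, 40 mm in diameter, sprung under the clamp arm 150 mm from the hinge; with the arm down it bears on the top of a can on the disc with about 4 N (its spring gives about 10 mm). Origin in the middle of its pressing face.
- light_table: Light table: wooden frame 200 by 200 mm, 39 mm high, fixed, round a white panel 164 by 164 mm whose top is 35 mm above the bench. Origin under its centre at bench height; x and y along its sides.
- panel (a point): Centre of the white panel's top face.
- mat: Grey bench mat, 200 by 200 mm, 2 mm thick, fixed; the next can and three other containers stand on it near its corners. Origin under its centre; x and y along its sides.
- bottle_mid (a point): Amber bottle, 52 mm in diameter, 120 mm tall, on the mat; bystander; point at its centre.
- wide_tin_mid (a point): Wide low round tin, 76 mm in diameter, 35 mm tall, on the mat; bystander; point at its centre.
- square_tin_mid (a point): Square tin, 56 by 56 mm, 52 mm tall, on the mat; bystander; point at its centre.
- dish_mid (a point): Shallow clear glass dish, 76 mm in diameter, 15 mm tall, standing near one edge of the light table's panel; bystander; point at its centre.
- scoop_mid (a point): Aluminium scoop with white handle, about 160 mm long, 22 mm high, lying on the bench to the robot's right; bystander; point near its middle.
Mind the look-alikes: they are no part of the job. Leave any blue or purple look-alike of the part that bears can_new_mid alone.

How it is judged:
By the outcome, as a careful person would: the job done as asked, in the order asked, and still so for the second after the job is handed in, with the robot touching nothing.
It also fails if it takes over 72 s, if anything falls off the work surface, if the arm or the gripper's body presses on something with over 40 N, if the wrist force passes 120 N, or if a joint passes its speed limit or range.

## Working session

There is one attempt and no reset: what is moved stays moved. The work goes in short steps, Python scripts to look and compute and a shell command to move; the robot and the scene stay as the last step left them, time stands still between calls to the robot, and variables do not carry over. Pictures are saved under pics/ and viewed, at most 10 in all, crops included, and the job is handed in when it is done.

```bash
mkdir -p pics; cat > h.py <<'E'
import numpy as np, cv2
from plant import *
def ray(ci,p):
    d=np.array([(p[0]-ci["cx"])/ci["fx"],-(p[1]-ci["cy"])/ci["fy"],-1.0]); T=np.array(ci["T"]); return T[:3,3],T[:3,:3]@d
def at_z(ci,p,z):
    o,d=ray(ci,p); return o+d*(z-o[2])/d[2]
def dep(ci,p,D):
    o,d=ray(ci,p); c,r=int(round(p[0])),int(round(p[1])); w=D[r-1:r+2,c-1:c+2]; w=w[w>0]
    return o+d*np.median(w) if len(w) else None
E
cat > a.py <<'E'
from h import *
np.set_printoptions(precision=4,suppress=True)
Z=dict(can_old_mid=.058,can_new_mid=.027,disc=.033,handle=.343,panel=.035,lever_hinge=.11,shaker=0,light_table=0,mat=0,dish_mid=.0425,bottle_mid=.062,wide_tin_mid=.0195,square_tin_mid=.028,scoop_mid=.011)
im={}
for c in("scene","side"):
    im[c],D=grab_frame(c); ci=camera_info(c); cv2.imwrite(f"pics/{c}0.png",im[c]); print(c,{k:v for k,v in ci.items() if k!='T'},np.array(ci['T'])[:3,3])
    for n,z in Z.items():
        for r in pinpoint(c,n)[:3]:
            p=r["position"]; print(n,round(r["conf"],2),np.round(p,1),at_z(ci,p,z),dep(ci,p,D) if 1<p[0]<510 and 1<p[1]<382 else '')
E
python3 a.py; python3 -c "from plant import state;print(state())"
```

```text
scene {'fx': 419.88080375076527, 'fy': 419.88080375076527, 'cx': 257.2405456222954, 'cy': 193.66554387926647} [1.4691 0.2236 1.1403]
can_old_mid 0.79 [361.  249.4] [0.5322 0.2589 0.058 ] [0.6614 0.2541 0.2073]
can_new_mid 0.58 [225.3 180.9] [ 0.3483 -0.304   0.027 ] [ 0.3683 -0.2946  0.0469]
can_new_mid 0.54 [233.6 210.1] [ 0.4852 -0.2126  0.027 ] [ 0.5075 -0.2028  0.0521]
can_new_mid 0.49 [248.7 191. ] [ 0.3701 -0.1968  0.027 ] [ 0.3892 -0.1895  0.0463]
disc 0.57 [360.2 253.1] [0.5272 0.2599 0.033 ] [0.666  0.2546 0.1962]
handle 0.59 [375.  212.9] [0.6438 0.2632 0.343 ] [0.6334 0.2637 0.3329]
panel 0.9 [283.9 239.1] [0.5597 0.0038 0.035 ] [0.5601 0.0039 0.0355]
lever_hinge 0.67 [355.2 277. ] [0.6867 0.259  0.11  ] [0.6868 0.259  0.1101]
shaker 0.58 [357.7 260.8] [0.5348 0.2588 0.    ] [0.6706 0.2537 0.1657]
light_table 0.67 [285.5 244.5] [0.5523 0.0094 0.    ] [0.5786 0.0155 0.0326]
light_table 0.24 [235.2 208.7] [ 0.4525 -0.2203  0.    ] [ 0.4976 -0.2006  0.0506]
mat 0.57 [211.4 219.8] [ 0.5359 -0.2809  0.    ] [ 0.5367 -0.2804  0.001 ]
dish_mid 0.52 [282.4 229.6] [ 0.5267 -0.0123 
[... 2132 characters left out ...]
27303110e-02,  1.61295553e+00, -3.05167261e-05,
        1.47601101e+00, -1.18957896e-01]), 'joint_vel': array([ 1.44076929e-03, -9.92728521e-04, -3.20507881e-05, -2.30654333e-06,
        1.38343698e-03, -2.22573411e-06]), 'joint_efforts': array([ 8.77088896e-04, -3.93673253e+01, -3.70446289e+01,  5.18368154e-06,
        6.30006380e-04,  8.25532965e-06]), 'tool_pos': array([ 6.24953105e-01, -8.88343557e-06,  2.31251555e-01]), 'tool_rot': array([-3.15598747e-05,  7.07124240e-01,  7.07089320e-01, -4.41441353e-05]), 'contact_force': array([ 0.40712522, -0.64766729, -0.73945904]), 'ft_torque': array([-0.03823459,  0.0555454 , -0.0043571 ]), 'grasp_force': 0.0, 'gripper_width': 0.9978267600337405}
```

View pictures.

```bash
python3 - <<'E'
import cv2,numpy as np
a=cv2.imread('pics/scene0.png');b=cv2.imread('pics/side0.png')
cv2.imwrite('pics/s1.png',cv2.resize(a[130:330,150:420],(800,593),interpolation=cv2.INTER_CUBIC))
cv2.imwrite('pics/s2.png',cv2.resize(b[80:350,160:400-40],None,fx=2.2,fy=2.2,interpolation=cv2.INTER_CUBIC))
E
```

```text
(no output)
```

View pics/s1.png

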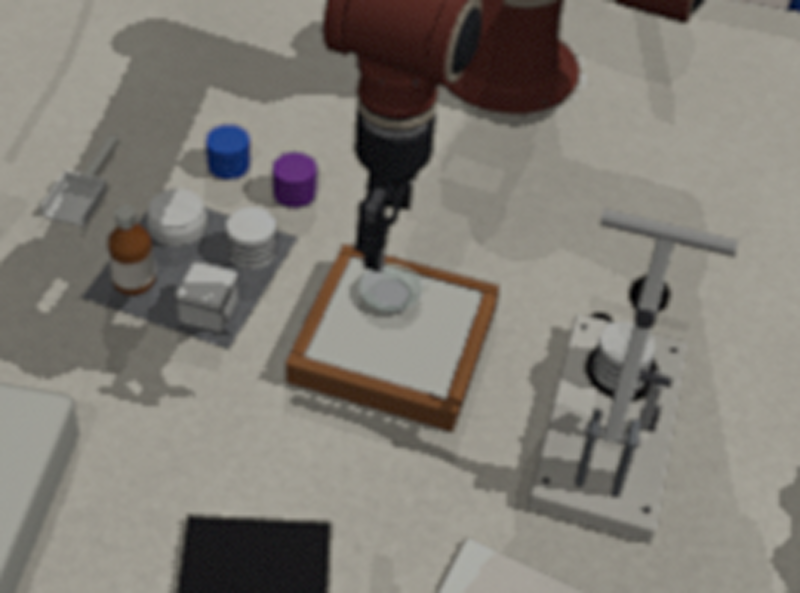

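View pics/s2.png

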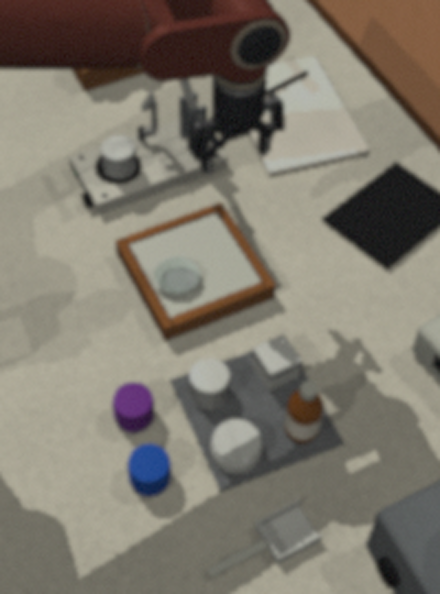

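```bash
cat > b.py <<'E'
from h import *
np.set_printoptions(precision=4,suppress=True)
from scipy.optimize import least_squares
def cloud(c):
    I,D=grab_frame(c); ci=camera_info(c); T=np.array(ci["T"]); v,u=np.mgrid[:384,:512]
    d=np.stack([(u-ci["cx"])/ci["fx"],-(v-ci["cy"])/ci["fy"],-np.ones_like(D)],-1)*D[...,None]
    return I,D,d@T[:3,:3].T+T[:3,3]
def sel(P,D,c,r,z0,z1): 
    m=(D>0)&(np.hypot(P[...,0]-c[0],P[...,1]-c[1])<r)&(P[...,2]>z0)&(P[...,2]<z1); return m
def top(P,D,c,r,z):
    q=P[sel(P,D,c,r,z-.006,z+.006)]
    if len(q)<10: return None
    (x,y),R=cv2.minEnclosingCircle(q[:,:2].astype(np.float32)); return np.array([x,y,R,len(q),np.median(q[:,2])]),q[:,:2].mean(0)
if __name__=="__main__":
  for c in("scene","side"):
    I,D,P=cloud(c); print(c)
    print("new",top(P,D,(.482,-.222),.05,.052)); print("old",top(P,D,(.529,.258),.045,.083))
    print("wide",top(P,D,(.465,-.32),.055,.037),"sq",top(P,D,(.59,-.225),.05,.054))
    for n,ce,r,z in(("plinth",(.59,.258),.16,.03),("panel",(.563,0),.13,.035),("frame",(.563,0),.16,.039)):
        q=P[sel(P,D,ce,r,z-.006,z+.006)]; print(n,cv2.minAreaRect(q[:,:2].astype(np.float32)*1000))
    q=P[sel(P,D,(.65,.258),.13,.3,.36)]; 
    if len(q): print("bar",len(q),q.min(0),q.max(0),q.mean(0))
    for n,z in(("dish_mid",.0425),("disc",.033)):
        for r in masks_of(c,n)[:2]:
            b=r["box"]; print(n,r["conf"],b,at_z(camera_info(c),(b[0]+b[2]/2,b[1]+b[3]/2),z))
E
python3 b.py
```

```text
scene
new (array([  0.484 ,  -0.2085,   0.0314, 155.    ,   0.0508]), array([ 0.4837, -0.2087]))
old (array([  0.5357,   0.2549,   0.0309, 133.    ,   0.0819]), array([0.5359, 0.2511]))
wide (array([  0.4746,  -0.3165,   0.0367, 198.    ,   0.0354]), array([ 0.4751, -0.3154])) sq (array([  0.5934,  -0.2213,   0.0368, 194.    ,   0.0529]), array([ 0.5935, -0.2203]))
plinth ((587.9010009765625, 212.65040588378906), (275.3422546386719, 224.94235229492188), 0.9579100608825684)
panel ((558.4586791992188, 1.5362014770507812), (200.71511840820312, 207.91282653808594), 89.35984802246094)
frame ((559.917236328125, 1.2543716430664062), (205.9340362548828, 200.1072235107422), 0.05598464980721474)
bar 358 [0.617  0.2014 0.3004] [0.643  0.3208 0.3533] [0.6301 0.2616 0.3408]
dish_mid 0.82 [274.0, 220.8, 18.2, 15.5] [ 0.5212 -0.0115  0.0425]
disc 0.9 [329.3, 203.6, 69.4, 109.5] [0.5446 0.2755 0.033 ]
side
new (array([  0.4798,  -0.2111,   0.0313, 229.    ,   0.0515]), array([ 0.4793, -0.2131]))
old (array([  0.531 ,   0.2538,   0.0318, 137.    ,   0.0822]), array([0.5309, 0.2528]))
wide (array([  0.4705,  -0.3203,   0.0359, 326.    ,   0.0359]), array([ 0.471, -0.319])) sq (array([  0.5886,  -0.2242,   0.0362, 231.    ,   0.0533]), array([ 0.5878, -0.225 ]))
plinth ((583.4745483398438, 212.31536865234375), (269.7219543457031, 227.40707397460938), 0.9124990701675415)
panel ((556.30859375, -1.0022659301757812), (202.95166015625, 203.4671630859375), 0.7050571441650391)
frame ((555.75537109375, -0.8214340209960938), (201.59658813476562, 203.89324951171875), 0.39354202151298523)
dish_mid 0.57 [229.6, 196.1, 22.2, 17.8] [ 0.521  -0.0174  0.0425]
disc 0.94 [189.0, 118.4, 72.1, 62.0] [0.5859 0.2673 0.033 ]
disc 0.2 [240.8, 115.9, 7.4, 12.2] [0.7249 0.3788 0.033 ]
```

```bash
python3 -m handwheel '[[[-0.0115,0.0196,-0.002,0,0,7],[-0.0115,0.0196,-0.002,0,0,7],[-0.0115,0.0196,-0.002,0,0,7],[-0.0115,0.0196,-0.002,0,0,7],[-0.0115,0.0196,-0.002,0,0,7],[-0.0115,0.0196,-0.002,0,0,7],[-0.0115,0.0196,-0.002,0,0,7],[-0.0115,0.0196,-0.002,0,0,7],[-0.0115,0.0196,-0.002,0,0,7],[-0.0115,0.0196,-0.002,0,0,7],[-0.0115,0.0196,-0.002,0,0,7],[-0.0115,0.0196,-0.002,0,0,7],[-0.0115,0.0196,-0.002,0,0,6],[0,0,-0.012,0,-7,0],[0,0,-0.012,0,-7,0],[0,0,-0.012,0,-7,0],[0,0,-0.012,0,-7,0],[0,0,-0.012,0,-7,0],[0,0,0,0,0,0],[0,0,0,0,0,0]]]' 1
cat > c.py <<'E'
from b import *
import sys
from scipy.spatial.transform import Rotation as R
s=state(); q=s["tool_rot"]; print("t",s["time"],s["tool_pos"],R.from_quat(np.r_[q[1:],q[0]]).as_matrix().T[1:],s["joint_pos"])
for c in("wrist","scene","side"):
    I,D,P=cloud(c); ci=camera_info(c); cv2.imwrite(f"pics/{sys.argv[1]}_{c}.png",I)
    for a in sys.argv[2:]:
        n,x,y,z=a.split(","); print(c,n,top(P,D,(float(x),float(y)),.045,float(z)))
E
python3 c.py p1 old,.533,.2545,.083
```

```text
time: 3.47
tool_pos: [0.4731, 0.2542, 0.1425]
tool_rot: [0.298, -0.001, 0.955, -0.001]
contact_force: [1.4, 0.0, 0.1]
gripper_width: 1.0
grasp_force: 0.0
t 3.4667 [0.4731 0.2542 0.1425] [[-0.0013  1.     -0.0025]
 [ 0.5684 -0.0013 -0.8227]] [ 0.4964 -0.391   2.2405 -0.3942  0.7866 -0.8682]
wrist old (array([   0.5357,    0.2561,    0.0305, 3472.    ,    0.0869]), array([0.5284, 0.2563]))
scene old (array([  0.5336,   0.2564,   0.0307, 130.    ,   0.082 ]), array([0.5354, 0.2503]))
side old (array([  0.5304,   0.2553,   0.032 , 143.    ,   0.0822]), array([0.5302, 0.2531]))
```

View pics/p1_wrist.png

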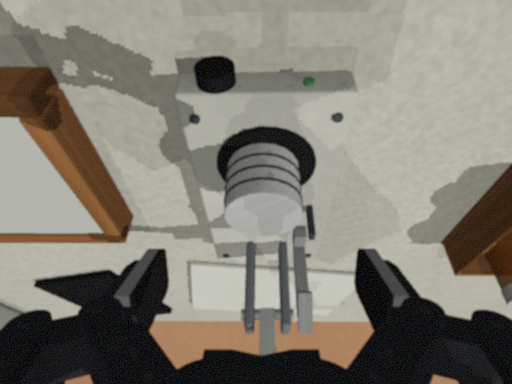

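```bash
python3 -m handwheel '[[[0.006,0.0001,-0.008,0,0,0],[0.006,0.0001,-0.008,0,0,0],[0.006,0.0001,-0.008,0,0,0],[0.006,0.0001,-0.008,0,0,0],[0.006,0.0001,-0.008,0,0,0],[0.006,0.0001,-0.008,0,0,0],[0.006,0.0001,-0.008,0,0,0],[0.006,0.0001,-0.008,0,0,0],[0.006,0.0001,-0.008,0,0,0],[0.006,0.0001,-0.008,0,0,0],[0.006,0.0001,-0.008,0,0,0],[0.006,0.0001,-0.008,0,0,0],[0,0,0,0,0,0],[0,0,0,0,0,0]]]' 1
python3 -m handwheel '[[[0,0,0,0,0,0],[0,0,0,0,0,0],[0,0,0,0,0,0],[0,0,0,0,0,0],[0,0,0,0,0,0],[0,0,0,0,0,0],[0,0,0,0,0,0],[0,0,0,0,0,0]]]' 0
```

```text
time: 4.78
tool_pos: [0.5501, 0.2562, 0.0513]
tool_rot: [0.302, 0.001, 0.953, 0.0]
contact_force: [0.3, 0.7, 0.0]
gripper_width: 0.998
grasp_force: 0.0
time: 5.45
tool_pos: [0.5485, 0.2565, 0.051]
tool_rot: [0.302, -0.0, 0.953, 0.0]
contact_force: [-1.4, 0.0, 6.4]
gripper_width: 0.688
grasp_force: 64.9
```

```bash
python3 -m handwheel '[[[0,0,0.003,0,0,0],[0,0,0.006,0,0,0],[0,0,0.01,0,0,0],[-0.005,0,0.014,0,0,0],[-0.005,-0.008,0.014,0,0,0],[0,-0.016,0.01,0,0,0],[0,-0.02,0.008,0,0,0],[0,-0.022,0,0,0,0],[0,-0.022,0,0,0,0],[0.006,-0.022,0,0,0,0],[0.012,-0.022,0,0,0,0],[0.012,-0.022,0,0,0,0],[0.012,-0.022,0,0,0,0],[0.012,-0.02,0,0,0,0],[0.012,-0.014,-0.005,0,0,0],[0.0075,-0.0105,-0.01,0,0,0],[0,0,-0.01,0,0,0],[0,0,-0.01,0,0,0],[0,0,-0.005,0,0,0],[0,0,0,0,0,0]]]' 0
python3 c.py p2 old,.598,.035,.11
```

```text
time: 7.12
tool_pos: [0.6087, 0.0364, 0.0713]
tool_rot: [0.298, -0.0, 0.954, 0.0]
contact_force: [0.4, -0.3, -3.6]
gripper_width: 0.688
grasp_force: 64.9
t 7.1167 [0.6087 0.0364 0.0713] [[-0.0011  1.      0.0005]
 [ 0.5695  0.0011 -0.822 ]] [-0.0851 -0.1342  2.1709  0.1028  0.503  -1.7315]
wrist old (array([   0.5849,    0.0349,    0.0387, 7410.    ,    0.1047]), array([0.5863, 0.0352]))
scene old (array([  0.5902,   0.0344,   0.043 , 123.    ,   0.1053]), array([0.5978, 0.0361]))
side old (array([ 0.6016,  0.0416,  0.0302, 52.    ,  0.1064]), array([0.606 , 0.0382]))
```

```bash
python3 - <<'E'
import cv2,numpy as np
a=cv2.imread('pics/p2_scene.png')[130:330,200:420];b=cv2.imread('pics/p2_side.png')[80:280,160:380]
cv2.imwrite('pics/p2.png',cv2.resize(np.hstack([a,b]),None,fx=1.8,fy=1.8,interpolation=cv2.INTER_CUBIC))
E
```

```text
(no output)
```

View pics/p2.png

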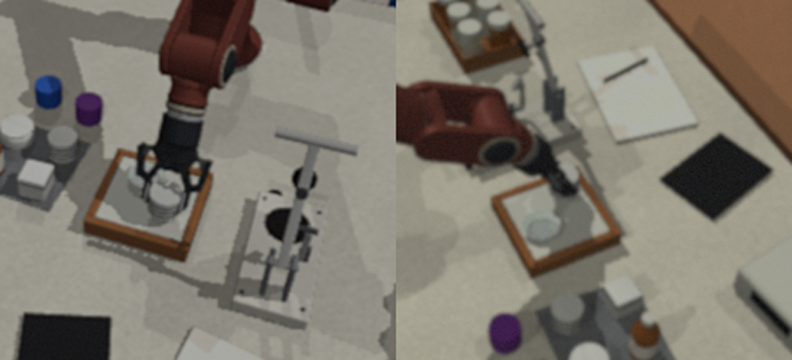

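```bash
python3 -m handwheel '[[[0,0,-0.004,0,0,0],[0,0,-0.004,0,0,0],[0,0,-0.003,0,0,0],[0,0,-0.002,0,0,0],[0,0,-0.001,0,0,0],[0,0,-0.001,0,0,0],[0,0,0,0,0,0],[0,0,0,0,0,0]]]'
python3 - <<'E'
from b import *
for c in("scene","side"):
    I,D,P=cloud(c);ci=camera_info(c)
    print(c,[(r["conf"],at_z(ci,r["position"],.033)) for r in pinpoint(c,"disc")])
    g=I.max(2); q=P[(g<60)&sel(P,D,(.535,.256),.06,.025,.042)]; print(len(q),cv2.minEnclosingCircle(q[:,:2].astype(np.float32)),q.mean(0))
E
```

```text
time: 7.93
tool_pos: [0.6111, 0.0354, 0.0593]
tool_rot: [0.301, 0.0, 0.954, -0.0]
contact_force: [-1.3, -0.4, -1.6]
gripper_width: 0.686
grasp_force: 64.9
scene [(0.58, array([0.535 , 0.2593, 0.033 ]))]
207 ((0.5344758033752441, 0.2583897113800049), 0.04086283966898918) [0.5351 0.2498 0.032 ]
side [(0.68, array([0.5237, 0.2492, 0.033 ])), (0.54, array([0.5558, 0.0022, 0.033 ]))]
0 ((0.0, 0.0), 0.0) [nan nan nan]<stdin>:5: RuntimeWarning: Mean of empty slice.
  ret = um.true_divide(
```

```bash
python3 -m handwheel '[[[0,0,-0.002,0,0,0],[0,0,-0.0015,0,0,0],[0,0,-0.001,0,0,0],[0,0,-0.001,0,0,0],[0,0,0,0,0,0],[0,0,0,0,0,0]]]'
```

```text
time: 8.63
tool_pos: [0.6109, 0.0355, 0.0536]
tool_rot: [0.301, 0.0, 0.954, 0.0]
contact_force: [0.2, 0.2, -1.5]
gripper_width: 0.689
grasp_force: 64.9
```

```bash
python3 -m handwheel '[[[0,0,-0.001,0,0,0],[0,0,0,0,0,0],[0,0,0,0,0,0]]]'
python3 -m handwheel '[[[0,0,-0.001,0,0,0],[0,0,0,0,0,0],[0,0,0,0,0,0]]]'
```

```text
time: 8.88
tool_pos: [0.6112, 0.0355, 0.0531]
tool_rot: [0.301, 0.0, 0.954, -0.0]
contact_force: [-0.0, -0.0, -1.8]
gripper_width: 0.685
grasp_force: 65.4
time: 9.13
tool_pos: [0.612, 0.0354, 0.0531]
tool_rot: [0.302, 0.0, 0.953, -0.0]
contact_force: [-1.1, -0.3, 2.8]
gripper_width: 0.685
grasp_force: 65.6
```

```bash
python3 -m handwheel '[[[0,0,0,0,0,0],[0,0,0,0,0,0],[0,0,0,0,0,0],[0,0,0,0,0,0],[0,0,0,0,0,0],[-0.002,0,0.003,0,0,0],[-0.005,0,0.007,0,0,0],[-0.006,0,0.009,0,0,0],[-0.01,0,0.014,0,0,0],[-0.014,0,0.02,0,0,0],[-0.014,0,0.02,0,0,0],[-0.014,0,0.02,0,0,0],[-0.014,-0.01,0.02,0,0,0],[-0.014,-0.02,0.01,0,0,0],[-0.01,-0.02,0,0,0,0],[0,0,0,0,0,0]]]' 1
python3 c.py p3 old,.598,.035,.085 new,.482,-.21,.052 wide,.4725,-.3185,.037 sq,.591,-.2225,.054 purple,.363,-.207,.052
```

```text
time: 10.47
tool_pos: [0.5075, -0.0168, 0.1766]
tool_rot: [0.302, 0.001, 0.953, -0.001]
contact_force: [0.2, 0.3, 0.3]
gripper_width: 0.999
grasp_force: 0.0
t 10.4667 [ 0.5075 -0.0168  0.1766] [[ 0.0031  1.     -0.0018]
 [ 0.5763 -0.0032 -0.8172]] [-0.2616 -0.6349  2.3397  0.1959  0.8477 -1.9152]
wrist old (array([   0.5963,    0.036 ,    0.0304, 2304.    ,    0.0839]), array([0.5914, 0.0358]))
wrist new (array([   0.4896,   -0.1957,    0.0243, 1002.    ,    0.0506]), array([ 0.4905, -0.1894]))
wrist wide None
wrist sq (array([   0.5902,   -0.2208,    0.0368, 2509.    ,    0.0524]), array([ 0.5858, -0.2191]))
wrist purple None
scene old (array([  0.5977,   0.0366,   0.0309, 214.    ,   0.0839]), array([0.5995, 0.0374]))
scene new (array([  0.4821,  -0.209 ,   0.0318, 158.    ,   0.0504]), array([ 0.4835, -0.2079]))
scene wide (array([  0.4758,  -0.3146,   0.0389, 192.    ,   0.0361]), array([ 0.4752, -0.316 ]))
scene sq (array([  0.5922,  -0.2202,   0.0361, 193.    ,   0.053 ]), array([ 0.5938, -0.2202]))
scene purple (array([  0.3638,  -0.1966,   0.0323, 113.    ,   0.0489]), array([ 0.3644, -0.198 ]))
side old (array([  0.5943,   0.0344,   0.0315, 170.    ,   0.084 ]), array([0.594 , 0.0337]))
side new (array([  0.4792,  -0.2122,   0.0315, 224.    ,   0.0507]), array([ 0.479 , -0.2129]))
side wide (array([  0.4708,  -0.3195,   0.0363, 331.    ,   0.0361]), array([ 0.4704, -0.3192]))
side sq (array([  0.5871,  -0.2237,   0.0376, 231.    ,   0.0529]), array([ 0.5874, -0.2247]))
side purple (array([  0.3607,  -0.1998,   0.0303, 206.    ,   0.0493]), array([ 0.3597, -0.2001]))
```

```bash
python3 -m handwheel '[[[-0.003,-0.026,0,0,0,-6.67],[-0.003,-0.026,0,0,0,-6.67],[-0.003,-0.026,0,0,0,-6.67],[-0.003,-0.026,-0.004,0,0,-6.67],[-0.003,-0.026,-0.008,0,0,-6.67],[-0.003,-0.026,-0.012,0,0,-6.67],[-0.002,-0.02,-0.02,0,0,0],[-0.002,-0.02,-0.02,0,0,0],[0,0,0,0,0,0],[0,0,0,0,0,0],[0,0,0,0,0,0]]]' 1
python3 c.py p4 new,.482,-.21,.052
```

```text
time: 11.53
tool_pos: [0.4866, -0.2098, 0.111]
tool_rot: [0.283, 0.326, 0.896, -0.103]
contact_force: [0.2, 0.0, 0.6]
gripper_width: 1.001
grasp_force: 0.0
t 11.5333 [ 0.4866 -0.2098  0.111 ] [[ 0.6423  0.7664  0.0003]
 [ 0.4397 -0.3682 -0.8192]] [-0.4828 -0.4226  2.3211 -0.202   0.6531 -1.2326]
wrist new (array([   0.4823,   -0.2116,    0.0303, 6019.    ,    0.0527]), array([ 0.478 , -0.2082]))
scene new (array([  0.4836,  -0.2067,   0.0335, 156.    ,   0.0508]), array([ 0.4845, -0.2086]))
side new (array([  0.4801,  -0.2119,   0.0317, 193.    ,   0.0512]), array([ 0.4804, -0.2153]))
```

View pics/p4_wrist.png

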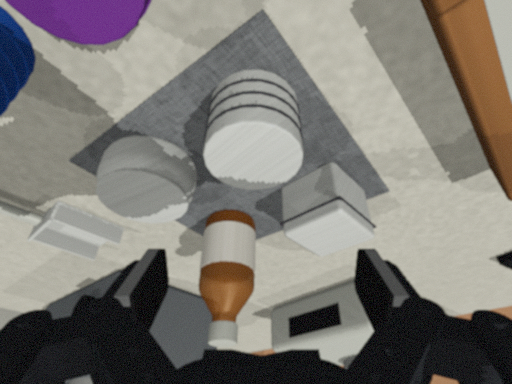

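```bash
python3 -m handwheel '[[[0.0007,-0.0012,-0.0098,0,0,0],[0.0007,-0.0012,-0.0098,0,0,0],[0.0007,-0.0012,-0.0098,0,0,0],[0.0007,-0.0012,-0.0098,0,0,0],[0.0007,-0.0012,-0.0098,0,0,0],[0.0007,-0.0012,-0.0098,0,0,0],[0.0007,-0.0012,-0.0098,0,0,0],[0.0007,-0.0012,-0.0098,0,0,0],[0.0007,-0.0012,-0.0098,0,0,0],[0,0,-0.003,0,0,0],[0,0,0,0,0,0],[0,0,0,0,0,0]]]' 1
```

```text
time: 12.68
tool_pos: [0.4921, -0.2211, 0.0191]
tool_rot: [0.282, 0.326, 0.896, -0.103]
contact_force: [0.4, -0.0, -1.3]
gripper_width: 1.003
grasp_force: 0.0
```

```bash
python3 -m handwheel '[[[0,0,0,0,0,0],[0,0,0,0,0,0],[0,0,0,0,0,0],[0,0,0,0,0,0],[0,0,0,0,0,0],[0,0,0,0,0,0],[0,0,0,0,0,0],[0,0,0,0,0,0]]]' 0
python3 -m handwheel '[[[0,0,0.003,0,0,0],[0,0,0.006,0,0,0],[0,0,0.01,0,0,0],[0,0,0.014,0,0,0],[0,0,0.018,0,0,0],[0,0,0.02,0,0,0],[0,0,0.02,0,0,0],[0,0,0.02,0,0,0],[0,0,0.01,0,0,0]]]' 0
```

```text
time: 13.35
tool_pos: [0.4931, -0.2216, 0.0208]
tool_rot: [0.284, 0.326, 0.896, -0.103]
contact_force: [-2.6, 2.1, 6.4]
gripper_width: 0.685
grasp_force: 65.2
time: 14.1
tool_pos: [0.4928, -0.2215, 0.1433]
tool_rot: [0.284, 0.326, 0.896, -0.103]
contact_force: [1.0, -0.3, -2.7]
gripper_width: 0.69
grasp_force: 65.0
```

```bash
python3 -m handwheel '[[[0,0.01,0,0,0,5],[0,0.02,0,0,0,5],[0,0.026,0,0,0,5],[0,0.026,0,0,0,5],[0,0.026,0,0,0,5],[0,0.026,0,0,0,5],[0,0.026,0,0,0,5],[0,0.026,0,0,0,5],[0,0.026,0,0,0,0],[0,0.026,0,0,0,0],[0,0.026,0,0,0,0],[0,0.026,0,0,0,0],[0,0.026,0,0,0,0],[0,0.026,0,0,0,0],[0.005,0.026,0,0,0,0],[0.01,0.026,0,0,0,0],[0.012,0.026,0,0,0,0],[0.012,0.026,0,0,0,0],[0.01,0.02,-0.01,0,0,0],[0.006,0.0125,-0.01,0,0,0]]]' 0
python3 -m handwheel '[[[0,0,-0.005,0,0,0],[0,0,-0.005,0,0,0],[0,0,0,0,0,0],[0,0,0,0,0,0]]]' 0
python3 c.py p5 new,.532,.257,.144
python3 - <<'E'
import cv2,numpy as np
a=cv2.imread('pics/p5_scene.png')[130:330,200:420];b=cv2.imread('pics/p5_side.png')[80:280,160:380]
cv2.imwrite('pics/p5.png',cv2.resize(np.hstack([a,b]),None,fx=1.8,fy=1.8,interpolation=cv2.INTER_CUBIC))
E
```

```text
time: 15.77
tool_pos: [0.5479, 0.2596, 0.1204]
tool_rot: [0.301, -0.001, 0.954, 0.001]
contact_force: [0.2, -0.5, -2.8]
gripper_width: 0.687
grasp_force: 65.3
time: 16.1
tool_pos: [0.5464, 0.2561, 0.1096]
tool_rot: [0.3, 0.0, 0.954, -0.001]
contact_force: [-0.1, 0.2, -3.3]
gripper_width: 0.688
grasp_force: 65.5
t 16.1 [0.5464 0.2561 0.1096] [[ 0.0013  1.     -0.0008]
 [ 0.5722 -0.0014 -0.8201]] [ 0.4253 -0.1653  2.125  -0.4     0.6556 -0.8911]
wrist new (array([   0.52  ,    0.2569,    0.0411, 9339.    ,    0.1417]), array([0.5215, 0.2565]))
scene new (array([  0.5294,   0.2582,   0.0431, 126.    ,   0.1413]), array([0.5382, 0.2529]))
side new (array([ 0.5366,  0.2538,  0.0395, 66.    ,  0.1423]), array([0.5422, 0.258 ]))
```

View pics/p5.png

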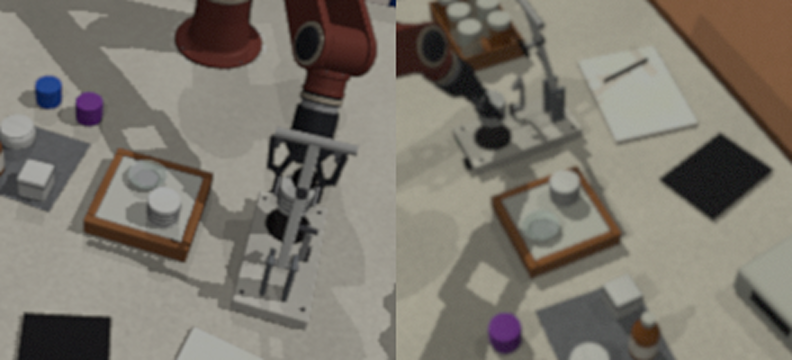

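```bash
python3 -m handwheel '[[[0.001,0,-0.008,0,0,0],[0.001,0,-0.01,0,0,0],[0.001,0.0005,-0.01,0,0,0],[0,0,-0.01,0,0,0],[0,0,-0.007,0,0,0],[0,0,-0.004,0,0,0],[0,0,-0.002,0,0,0],[0,0,-0.001,0,0,0],[0,0,0,0,0,0],[0,0,0,0,0,0]]]' 0
```

```text
time: 17.08
tool_pos: [0.5507, 0.2579, 0.0592]
tool_rot: [0.301, 0.0, 0.954, 0.0]
contact_force: [-0.6, -0.3, -3.4]
gripper_width: 0.689
grasp_force: 65.5
```

```bash
python3 -m handwheel '[[[0,0,-0.002,0,0,0],[0,-0.0005,-0.002,0,0,0],[0,0,-0.001,0,0,0],[0,0,0,0,0,0],[0,0,0,0,0,0],[0,0,0,0,0,0]]]' 0
python3 -m handwheel '[[[0,0,-0.001,0,0,0],[0,0,0,0,0,0],[0,0,0,0,0,0]]]' 0
python3 -m handwheel '[[[0,0,-0.001,0,0,0],[0,0,0,0,0,0],[0,0,0,0,0,0]]]' 0
```

```text
time: 17.58
tool_pos: [0.5503, 0.2572, 0.0537]
tool_rot: [0.301, 0.0, 0.954, -0.0]
contact_force: [0.7, 0.3, -3.2]
gripper_width: 0.687
grasp_force: 65.5
time: 17.83
tool_pos: [0.5503, 0.2571, 0.0525]
tool_rot: [0.301, 0.0, 0.954, -0.0]
contact_force: [-0.8, 0.6, -1.8]
gripper_width: 0.688
grasp_force: 65.5
time: 18.08
tool_pos: [0.5505, 0.2573, 0.0518]
tool_rot: [0.301, 0.0, 0.954, 0.0]
contact_force: [0.1, -0.2, -3.1]
gripper_width: 0.684
grasp_force: 66.2
```

```bash
python3 -m handwheel '[[[0,0,-0.001,0,0,0],[0,0,0,0,0,0],[0,0,0,0,0,0]]]' 0
python3 -m handwheel '[[[0,0,-0.001,0,0,0],[0,0,0,0,0,0],[0,0,0,0,0,0]]]' 0
```

```text
time: 18.33
tool_pos: [0.5511, 0.2575, 0.0518]
tool_rot: [0.302, 0.0, 0.953, 0.0]
contact_force: [-1.7, -0.4, 4.2]
gripper_width: 0.688
grasp_force: 66.5
time: 18.58
tool_pos: [0.5517, 0.2577, 0.0518]
tool_rot: [0.302, 0.0, 0.953, 0.0]
contact_force: [-4.0, -0.9, 8.3]
gripper_width: 0.685
grasp_force: 67.1
```

```bash
python3 -m handwheel '[[[0,0,0.001,0,0,0],[0,0,0,0,0,0]]]' 0
python3 -m handwheel '[[[0,0,0,0,0,0],[0,0,0,0,0,0],[0,0,0,0,0,0],[0,0,0,0,0,0],[0,0,0,0,0,0],[-0.002,0,0.003,0,0,0],[-0.005,0,0.007,0,0,0],[-0.006,0,0.009,0,0,0],[-0.01,0,0.014,0,0,0],[-0.014,0,0.02,0,0,0],[-0.014,0,0.02,0,0,0],[-0.014,0,0.02,0,0,0],[0,0,0,0,0,0],[0,0,0,0,0,0]]]' 1
python3 c.py p6 new,.5345,.257,.083
python3 - <<'E'
from b import *
ci=camera_info("scene"); I,D,P=cloud("scene"); q=P[sel(P,D,(.65,.258),.14,.325,.365)]
r=cv2.minAreaRect(q[:,:2].astype(np.float32)*1000); print(r,q.mean(0),q[:,2].max())
for y in(.21,.23,.29,.31):
    w=q[abs(q[:,1]-y)<.008]; print(y,w.mean(0),len(w))
E
```

```text
time: 18.75
tool_pos: [0.5512, 0.2576, 0.0518]
tool_rot: [0.302, 0.0, 0.953, 0.0]
contact_force: [-1.7, -0.6, 4.1]
gripper_width: 0.686
grasp_force: 66.4
time: 19.92
tool_pos: [0.4856, 0.2579, 0.146]
tool_rot: [0.303, 0.0, 0.953, 0.001]
contact_force: [0.7, 0.1, -0.1]
gripper_width: 0.995
grasp_force: 0.0
t 19.9167 [0.4856 0.2579 0.146 ] [[-0.0005  1.      0.0022]
 [ 0.5767  0.0021 -0.8169]] [ 0.4905 -0.3634  2.2172 -0.3978  0.7705 -0.866 ]
wrist new (array([   0.535 ,    0.2566,    0.0306, 3224.    ,    0.0809]), array([0.5305, 0.2569]))
scene new (array([  0.5368,   0.2597,   0.0315, 136.    ,   0.0817]), array([0.5385, 0.2551]))
side new (array([  0.5346,   0.2552,   0.0318, 144.    ,   0.0826]), array([0.5341, 0.2548]))
((627.4932250976562, 261.0151672363281), (21.999481201171875, 119.38982391357422), 2.9625580310821533) [0.6288 0.2617 0.3452] 0.3531477651541225
0.21 [0.6285 0.2099 0.3461] 38
0.23 [0.6287 0.23   0.3466] 37
0.29 [0.628  0.29   0.3468] 39
0.31 [0.6277 0.3099 0.3468] 39
```

View pics/p6_wrist.png

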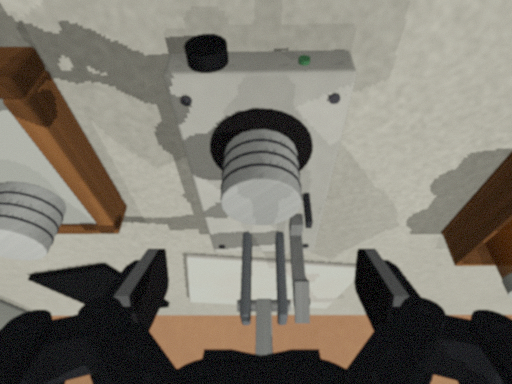

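```bash
python3 -m handwheel '[[[0,0,0.015,0,7,0],[0,0,0.015,0,7,0],[0,0,0.015,0,7,0],[0,0,0.015,0,7,0],[0,0,0.015,0,7,0],[0,0,0.016,0,0,-7],[0,0,0.016,0,0,-7],[0,0,0.016,0,0,-7],[0,0,0.016,0,0,-7],[0,0,0.016,0,0,-7],[0,0,0.016,0,0,-7],[0,-0.005,0.016,0,0,-7],[0,-0.005,0.016,0,0,-7],[0,-0.005,0.016,0,0,-7],[0,-0.005,0.016,0,0,-7],[0,-0.005,0.016,0,0,-7],[0,-0.005,0.016,0,0,-7],[0,-0.003,0.01,0,0,-6],[0,0,0,0,0,0],[0,0,0,0,0,0]]]' 1
python3 - <<'E'
from b import *
s=state();print(s["joint_pos"])
for c in("scene","side"):
    I,D,P=cloud(c); q=P[sel(P,D,(.64,.258),.1,.325,.365)]; 
    if len(q)>9: print(c,len(q),q.mean(0),q.min(0),q.max(0))
    ci=camera_info(c); print([(r["conf"],at_z(ci,r["position"],.343)) for r in pinpoint(c,"handle")])
E
```

```text
time: 21.78
tool_pos: [0.4859, 0.2241, 0.4197]
tool_rot: [-0.0, 0.707, 0.708, -0.001]
contact_force: [0.4, -0.1, -1.2]
gripper_width: 1.0
grasp_force: 0.0
[ 0.2929 -0.2021  1.5468  0.0001  1.7982  0.2912]
scene 309 [0.6287 0.2617 0.3451] [0.6157 0.2014 0.3258] [0.6382 0.3211 0.353 ]
[(0.64, array([0.6294, 0.2579, 0.343 ]))]
side 131 [0.6203 0.2535 0.3468] [0.6132 0.195  0.3273] [0.6313 0.3218 0.3547]
[(0.69, array([0.6166, 0.2505, 0.343 ])), (0.34, array([0.5714, 0.0393, 0.343 ]))]
```

```bash
python3 -m handwheel '[[[0.01,0,0,0,0,0],[0.02,0,0,0,0,0],[0.02,0,0,0,0,0],[0.02,0,0,0,0,0],[0.02,0,0,0,0,0],[0.02,0,0,0,0,0],[0.018,0,0,0,0,0],[0.01,0,0,0,0,0],[0,0,-0.008,0,0,0],[0,0,-0.012,0,0,0],[0,0,-0.012,0,0,0],[0,0,-0.012,0,0,0],[0,0,-0.012,0,0,0],[0,0,-0.012,0,0,0],[0,0,-0.012,0,0,0],[0,0,-0.01,0,0,0],[0,0,-0.004,0,0,0],[0,0,0,0,0,0],[0,0,0,0,0,0]]]' 1
```

```text
time: 23.57
tool_pos: [0.6233, 0.2242, 0.3267]
tool_rot: [-0.0, 0.707, 0.707, -0.0]
contact_force: [0.0, -0.5, 0.4]
gripper_width: 0.999
grasp_force: 0.0
```

```bash
python3 c.py p7; python3 - <<'E'
import cv2,numpy as np
a=cv2.imread('pics/p7_scene.png')[130:330,260:420];b=cv2.imread('pics/p7_side.png')[50:250,160:320];w=cv2.resize(cv2.imread('pics/p7_wrist.png'),(267,200))
cv2.imwrite('pics/p7.png',cv2.resize(np.hstack([a,b,w]),None,fx=1.36,fy=1.36,interpolation=cv2.INTER_CUBIC))
E
```

```text
t 23.5667 [0.6233 0.2242 0.3267] [[ 1.     -0.0003 -0.0001]
 [-0.0001  0.     -1.    ]] [0.233  0.1021 1.4039 0.     1.6357 0.2333]
```

View pics/p7.png

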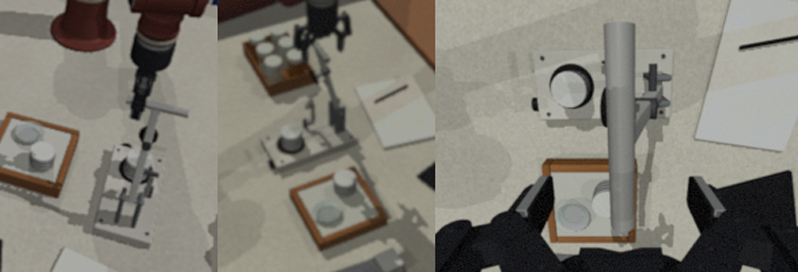

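```bash
python3 -m handwheel '[[[0,0,0,0,0,0],[0,0,0,0,0,0],[0,0,0,0,0,0],[0,0,0,0,0,0],[0,0,0,0,0,0],[0,0,0,0,0,0],[0,0,0,0,0,0],[0,0,0,0,0,0],[0,0,0,0,0,0],[0,0,0,0,0,0],[0,0,0,0,0,0],[0,0,0,0,0,0]]]' 0
```

```text
time: 24.72
tool_pos: [0.6235, 0.2242, 0.3268]
tool_rot: [0.0, 0.707, 0.707, 0.0]
contact_force: [2.3, 0.1, 0.8]
gripper_width: 0.163
grasp_force: 58.5
```

```bash
python3 - <<'E'
import numpy as np
# arc from lever 0..1.365, shift per step
a=np.radians(76)-np.linspace(0,1.365,19); p=.24*np.c_[-np.cos(a),np.sin(a)]
print(np.round(np.diff(p,axis=0),4).tolist(), p[-1]-p[0])
E
```

```text
[[-0.0175, -0.0051], [-0.017, -0.0064], [-0.0165, -0.0077], [-0.0159, -0.0089], [-0.0152, -0.0101], [-0.0144, -0.0112], [-0.0135, -0.0122], [-0.0125, -0.0132], [-0.0115, -0.0141], [-0.0104, -0.015], [-0.0092, -0.0157], [-0.008, -0.0163], [-0.0067, -0.0169], [-0.0054, -0.0174], [-0.0041, -0.0177], [-0.0027, -0.018], [-0.0014, -0.0181], [0.0, -0.0182]] [-0.18176044 -0.24212063]
```

```bash
python3 -m handwheel '[[[-0.0088,0,-0.0025,0,0,0],[-0.0088,0,-0.0025,0,0,0],[-0.017,0,-0.0064,0,0,0],[-0.0165,0,-0.0077,0,0,0],[-0.0159,0,-0.0089,0,0,0],[-0.0152,0,-0.0101,0,0,0],[-0.0144,0,-0.0112,0,0,0],[-0.0135,0,-0.0122,0,0,0],[0,0,0,0,0,0]]]' 0
```

```text
time: 25.47
tool_pos: [0.5095, 0.2228, 0.2631]
tool_rot: [-0.001, 0.707, 0.707, -0.003]
contact_force: [-0.6, -4.7, 4.2]
gripper_width: 0.165
grasp_force: 59.2
```

```bash
python3 -m handwheel '[[[-0.0125,0,-0.0132,0,0,0],[-0.0115,0,-0.0141,0,0,0],[-0.0104,0,-0.015,0,0,0],[-0.0092,0,-0.0157,0,0,0],[-0.008,0,-0.0163,0,0,0],[-0.0067,0,-0.0169,0,0,0],[-0.0027,0,-0.0087,0,0,0],[-0.0027,0,-0.0087,0,0,0],[0,0,0,0,0,0]]]' 0
```

```text
time: 26.22
tool_pos: [0.4502, 0.222, 0.1562]
tool_rot: [0.003, 0.707, 0.707, -0.0]
contact_force: [6.1, -7.9, 4.2]
gripper_width: 0.162
grasp_force: 61.9
```

```bash
python3 -m handwheel '[[[-0.002,0,-0.009,0,0,0],[-0.002,0,-0.009,0,0,0],[-0.001,0,-0.009,0,0,0],[-0.001,0,-0.008,0,0,0],[-0.001,0,-0.008,0,0,0],[0,0,-0.007,0,0,0],[0,0,-0.006,0,0,0],[0,0,-0.005,0,0,0],[0,0,-0.004,0,0,0],[0,0,-0.003,0,0,0],[0,0,0,0,0,0],[0,0,0,0,0,0]]]' 0
```

```text
time: 27.22
tool_pos: [0.4423, 0.222, 0.0899]
tool_rot: [0.002, 0.707, 0.707, -0.002]
contact_force: [-1.7, -10.0, 9.1]
gripper_width: 0.163
grasp_force: 65.8
```

```bash
python3 c.py p8 && python3 - <<'E'
from b import *
for c in("scene","side"):
    I,D,P=cloud(c); q=P[(D>0)&(abs(P[...,0]-.445)<.03)&(abs(P[...,1]-.3)<.018)&(P[...,2]>.08)&(P[...,2]<.2)]
    print(c,len(q),q.mean(0) if len(q) else '',q[:,2].max() if len(q) else '')
E
```

```text
t 27.2167 [0.4423 0.222  0.0899] [[ 1.      0.0005 -0.0004]
 [-0.0004 -0.0057 -1.    ]] [ 0.3177 -0.1272  2.0343 -0.0056  1.2367  0.3191]
scene 54 [0.4448 0.2998 0.1106] 0.1180717310627235
side 0
```

```bash
python3 -m handwheel '[[[0,0,-0.003,0,0,0],[0,0,-0.002,0,0,0],[0,0,-0.002,0,0,0],[0,0,0,0,0,0],[0,0,0,0,0,0]]]' 0
```

```text
time: 27.88
tool_pos: [0.4423, 0.2221, 0.0829]
tool_rot: [0.002, 0.707, 0.707, -0.002]
contact_force: [0.2, -9.2, 9.0]
gripper_width: 0.16
grasp_force: 66.7
```

```bash
python3 -m handwheel '[[[0,0,-0.002,0,0,0],[0,0,0,0,0,0],[0,0,0,0,0,0],[0,0,0.003,0,0,0],[0,0,0.003,0,0,0],[0,0,0.003,0,0,0],[0,0,0.001,0,0,0],[0,0,0,0,0,0],[0,0,0,0,0,0]]]' 0
```

```text
time: 28.63
tool_pos: [0.4421, 0.2221, 0.0905]
tool_rot: [0.002, 0.707, 0.707, -0.002]
contact_force: [1.2, -9.8, 6.0]
gripper_width: 0.166
grasp_force: 66.4
```

```bash
python3 -m handwheel '[[[0,0,0.001,0,0,0],[0,0,0.001,0,0,0],[0,0,0,0,0,0],[0,0,0,0,0,0]]]' 0
```

```text
time: 28.97
tool_pos: [0.442, 0.2221, 0.0922]
tool_rot: [0.002, 0.707, 0.707, -0.002]
contact_force: [2.8, -8.5, 5.3]
gripper_width: 0.163
grasp_force: 66.3
```

```bash
python3 -m handwheel '[[[0,0,0.001,0,0,0],[0,0,0.001,0,0,0],[0,0,0.001,0,0,0],[0,0,0,0,0,0],[0,0,0,0,0,0]]]' 0; python3 c.py p9; python3 - <<'E'
from b import *
I,D,P=cloud("scene"); q=P[(D>0)&(abs(P[...,0]-.445)<.03)&(abs(P[...,1]-.3)<.018)&(P[...,2]>.08)&(P[...,2]<.2)]
print(len(q),q.mean(0),q[:,2].max())
a=I[150:300,290:400];cv2.imwrite('pics/p9.png',cv2.resize(a,None,fx=4,fy=4,interpolation=cv2.INTER_CUBIC))
E
```

```text
time: 29.38
tool_pos: [0.442, 0.2221, 0.0945]
tool_rot: [0.002, 0.707, 0.707, -0.002]
contact_force: [4.4, -6.5, 1.5]
gripper_width: 0.163
grasp_force: 65.9
t 29.3833 [0.442  0.2221 0.0945] [[ 1.      0.0004 -0.0007]
 [-0.0007 -0.005  -1.    ]] [ 0.3176 -0.134   2.0318 -0.0048  1.246   0.3188]
53 [0.4448 0.2997 0.1156] 0.12259140895231102
```

View pics/p9.png

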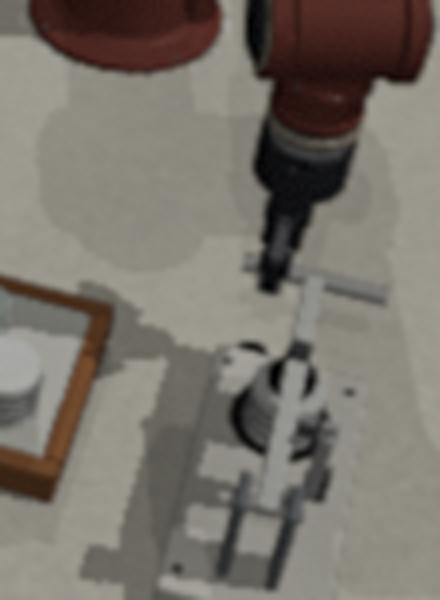

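```bash
python3 -m handwheel '[[[0,0,0,0,0,0],[0,0,0,0,0,0],[0,0,0,0,0,0],[0,0,0,0,0,0],[0,0,0,0,0,0],[0,0,0,0,0,0],[0,0,0.005,0,0,0],[0,0,0.01,0,0,0],[0,0,0.02,0,0,0],[0,0,0.03,0,0,0],[0,0,0.03,0,0,0],[0,0,0.03,0,0,0],[0,0,0.03,0,0,0],[0,0,0.02,0,0,0],[0,0,0,0,0,0],[0,0,0,0,0,0],[0,0,0,0,0,0]]]' 0.5
python3 c.py p10 old,.596,.0355,.085 wide,.4725,-.3165,.037 sq,.59,-.2225,.054; python3 - <<'E'
from b import *
I,D,P=cloud("scene"); q=P[(D>0)&(abs(P[...,0]-.445)<.03)&(abs(P[...,1]-.258)<.06)&(P[...,2]>.08)&(P[...,2]<.16)]
print(len(q),q.mean(0),q[:,2].max())
J,_=grab_frame("side")
a=cv2.resize(I[150:300,200:400],(400,300));b=cv2.resize(J[90:240,160:360],(400,300))
cv2.imwrite('pics/p10.png',np.hstack([a,b]))
E
```

```text
time: 31.0
tool_pos: [0.442, 0.2241, 0.2688]
tool_rot: [-0.0, 0.707, 0.707, -0.001]
contact_force: [-0.1, -0.1, -0.6]
gripper_width: 0.499
grasp_force: 0.0
t 31.0 [0.442  0.2241 0.2688] [[ 1.     -0.0003 -0.0012]
 [-0.0012 -0.0003 -1.    ]] [ 0.3188 -0.2828  1.8593  0.0001  1.5664  0.3191]
wrist old None
wrist wide None
wrist sq None
scene old (array([  0.5976,   0.0366,   0.0308, 214.    ,   0.0836]), array([0.5994, 0.0377]))
scene wide (array([  0.4715,  -0.3138,   0.0375, 195.    ,   0.0356]), array([ 0.475 , -0.3154]))
scene sq (array([  0.5913,  -0.2228,   0.0364, 191.    ,   0.0527]), array([ 0.5926, -0.2203]))
side old (array([  0.5924,   0.0338,   0.0313, 168.    ,   0.0843]), array([0.5935, 0.0333]))
side wide (array([  0.4693,  -0.3176,   0.037 , 331.    ,   0.0362]), array([ 0.471 , -0.3191]))
side sq (array([  0.5891,  -0.2232,   0.0363, 239.    ,   0.0528]), array([ 0.5872, -0.2251]))
196 [0.4479 0.2585 0.1177] 0.12449198831665509
```

View pics/p10.png

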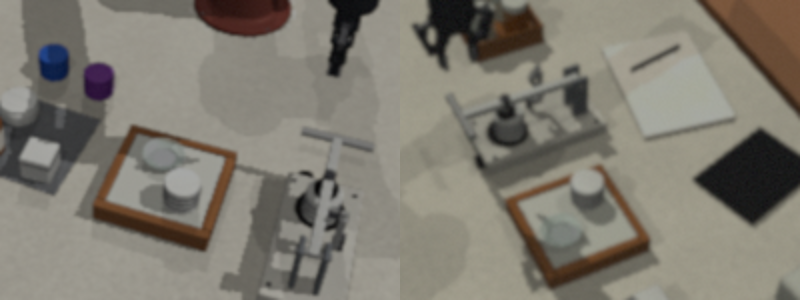

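```bash
python3 -c "from plant import job_done;print(job_done())"
```

```text
the job is handed in; nothing more can be done
None
```

The sample change is done and handed in at about 31 s of the 72 s allowed: the old can stands on the light table's panel, and the new can is on the shaker disc with the clamp arm caught on it.

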